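# Roll the plate-drying carriage to its drip mark

### The arm

A 6-joint arm with a two-finger parallel gripper is mounted at the origin on the work surface. World frame = base frame: x ahead of the robot, y to its left, z up, the work surface at z = 0. Lengths are in m, angles in rad, forces in N, time in s.
With the tool pointing down it reaches from about 0.35 to 0.975 m from the base axis. Payload 4.9 kg.
Tool frame: the origin (TCP) lies at the very end of the fingers, on their centre line; the grasp point (between the pads) lies 19 mm behind it; z points along the fingers, x is the direction in which the jaws open and shut, and the axes are right-handed (so a half turn about z gives the same grasp; the last joint's range is limited). The gripper opens to 85 mm and grips with 20 to 120 N. Pads are 22 mm wide; open, the fingers measure 114 mm over their backs; the gripper's body (76 mm by 85 mm) begins 54 mm behind the grasp point. The pads swing forward as they close: fully open they stand 13 mm farther back than shut.
Start: joints at [1.163, 0.053, 1.613, -0, 1.476, -0.119], TCP at [0.178, 0.599, 0.231] pointing down, gripper open.
Joint ranges: [-3.01, 3.01], [-1.01, 2.22], [0.06, 2.58], [-1.02, 4.17], [0.09, 2.62], [-3.14, 3.14]. Speed limits (rad/s): [2.57, 2.57, 3.14, 3.14, 3.14, 3.14].

### API

Orientations are given as a unit quaternion [w, x, y, z].
In Python, from plant import * gives the robot as it stands.
- The arm moves only by the shell command python3 -m inch 'ROWS'. ROWS is text: rows parted by semicolons, each of 7 numbers parted by spaces: the shift along the tool's x, y, z in m, then the turn, a rotation vector about the tool's x, y, z in rad, then the closure, from 0 (fully open) to 1 (shut). A call has 1 to 10 rows; each row shifts and turns the commanded pose from where the row before left it, along the tool's axes as they then stand; what a row does not reach is not made up. A row lasts 1/12 s, in which the tool goes at most 41.7 mm and 7.16 degrees, less where a joint would pass 70% of its speed; a pose out of reach is approached as far as the arm can. A call with a gripper value outside its range is refused whole. The fingers move at their own pace and stop on an object; the grip force is fixed at half the most. Time passes only in rows, so rows that do not move let the fingers close. It gives the time, the measured TCP pose, the force and the opening at its end, in the units of the state.
- state(): the state, without advancing time (a new reading comes with each control period).
- grab_frame(name): name is "side" or "top"; returns the picture (384x512x3 uint8, blue, green, red); there is no depth.
- camera_info(name): a dict with "vertical_fov" (degrees; the focal length in pixels is half the picture's height over the tangent of half this angle, whatever the lens; pixels are square), "cx", "cy" (the principal point, pixels), "origin" and "rotation" of the camera in the world. Camera axes: x right, y down, z forward; pixel columns grow to the right and rows downward; lengths in m; the calibration is good to about 2 mm. A picture is of the moment at which its call begins. camera_info takes no time and is no camera call.
- job_done(): hands the job in, once; it reports no verdict.
The state is a dict: "time": time; "joint_pos": joint angles; "joint_vel": joint speeds; "joint_efforts": joint torques, N m; "tool_pos": TCP position; "tool_rot": TCP orientation; "contact_force": force on the tool from outside, world axes, zero at the start; "ft_torque": the same for the moment, N m; "gripper_width": opening from 0.0 (shut) to 1.0 (fully open).
Only numpy, scipy, OpenCV 4.12 (cv2) and the standard library are available. Lean on these libraries where they do the work, as an engineer would, in place of code of your own. Each camera call takes 0.05 s, during which the arm holds its last target.

### The job

Give the plate-drying carriage a brisk roll along its rails, at least 8 cm/s on the way so that the drops run off the plates, and brake it so that its red pointer comes to rest over the white field of the mark, then take your fingers out and leave it standing there on its own. It rolls almost without friction, so push and brake it with your fingers only on the two orange sprung pads inside its open well: do not touch the plates or steelwork, do not push a pad to its bottom, and never let the carriage run into an end stop. Leave the other kitchenware alone.

Things in the scene. Friction and masses are not known exactly. Their poses are not given: they have to be found in the camera images.
- track: Fixed steel rail track, 860 mm long along its own y, 30 mm high, on an aluminium drip tray; origin on the table at its middle, on the line along which the well centre travels. Its +y is the direction of travel to the mark, within about 0.15 rad of world +y. A dark steel end stop stands at each end.
- carriage (a joint): Position of the carriage along the track's +y, m. At 0 the well centre is at x = 0, y = -140 mm in the track frame. End stops at -0.06 and +0.345. Starts at rest between 0 and 0.08. Rolling mass 2.66 kg nominal (true 2.0 to 3.4); drag about 0.15 N s/m plus 0.015 N of rolling friction: it coasts a long way and only the pads slow it.
- well (a point): Point on the carriage: centre of the open well, on its steel floor 60 mm above the table. Axes parallel to the track's. Between the faces of the two orange pads the well is 170 mm long in y (free faces at y = +85 and -85 mm from here); open above and on the robot's side (-x).
- pad_lead (a joint): How far the orange pad at the +y end of the well is pressed towards +y, m; 0 when free, bottom at 0.045 (over 0.042 counts as bottomed). Spring 60 N/m with no preload, damping 1 N s/m, pad mass 0.08 kg. Pressing it pushes the carriage towards +y. The flat face is 110 mm wide in x, from 65 to 120 mm above the table.
- pad_trail (a joint): The same pad at the -y end of the well, pressed towards -y, m, same spring. Pressing it pushes the carriage towards -y, so it brakes a carriage that rolls to +y.
- pointer (a point): Tip of the red pointer on the far (+x) side of the carriage, at the well's y, 197 mm to +x of the well centre, 42 mm above the table; it travels with the carriage.
- mark: Fixed mark on the ledge beside the far rail: green strip 70 mm long in y with a white field 30 mm long in its middle (+-15 mm); origin at the centre of its underside, 20 mm above the table, axes parallel to the track's. Its place along the track varies: the pointer is over its centre at carriage values of about 0.235 to 0.30.
- rack: Steel bed, pad housings and plate rack, one rigid piece riding on the carriage; not to be touched. Bed 275 mm (x) by 400 mm (y); origin at the well's x, y, 30 mm above the table. Housings begin at |y| = 130 mm, top 125 mm above the table. White and blue plates stand at x = +60 to +200 mm in two groups at |y| over 75 mm, top 202 mm above the table.
- mug: Blue mug, radius 40 mm, 95 mm high, bystander; origin at the centre of its underside.
- bowl: White bowl, radius 70 mm, 60 mm high, bystander; origin at the centre of its underside.
- soap: Green soap bottle, radius 30 mm, 190 mm high, bystander; origin at the centre of its underside.
- jar: Glass jar, radius 40 mm, 120 mm high, bystander; origin at the centre of its underside.
- cup: White cup, radius 36 mm, 80 mm high, bystander; origin at the centre of its underside.

How it is judged:
On the way, in this order (a step that is already met when the one before it is completed fails the run):
1. the carriage rolls towards the mark at a brisk pace (over 60 mm/s for 0.3 s) (velocity of joint carriage above 0.06 m/s), for 0.3 s.
2. the carriage stands with its pointer over the white field (within 15 mm of the mark's centre), slower than 10 mm/s, for 2 s (y of pointer in the frame of mark between -0.015 and 0.015 m and velocity of joint carriage between -0.01 and 0.01 m/s), for 2 s.
At the end, for the whole second after the job is handed in: The pointer is within 15 mm of the mark's centre along the track, the carriage is slower than 8 mm/s, both pads stand free (pressed less than 4 mm) and the robot touches nothing (y of pointer in the frame of mark between -0.015 and 0.015 m and velocity of joint carriage between -0.008 and 0.008 m/s and value of joint each of pad_lead, pad_trail below 0.004 m).
It fails at once if the carriage runs into an end stop (value of joint carriage above 0.342 m or value of joint carriage below -0.057 m).
It fails at once if the robot touches the plates, the bed or the housings with more than 3 N (contact force between any of the fingers, the arm and rack above 3 N).
It fails at once if a pad is pushed to its bottom (value of joint any of pad_lead, pad_trail above 0.042 m).
It fails at once if a bystander is moved by more than 30 mm (distance of any of mug, bowl, soap, jar, cup from where it was at the start of the episode above 0.03 m).
It also fails if it takes over 40 s, if anything falls off the work surface, if the arm or the gripper's body presses on something with over 40 N, if the wrist force passes 120 N, or if a joint passes its speed limit or range.

## Working session

There is one attempt and no reset: what is moved stays moved. The work goes in short steps, Python scripts to look and compute and a shell command to move; the robot and the scene stay as the last step left them, time stands still between calls to the robot, and variables do not carry over. Pictures are saved under pics/ and viewed, and the job is handed in when it is done.

```bash
mkdir -p pics; ls
python3 - <<'E'
from plant import *
import cv2
for n in("side","top"):
    cv2.imwrite(f"pics/{n}0.png",grab_frame(n)); print(camera_info(n))
print(state())
E
```

```text
pics
{'vertical_fov': 50.69283413392224, 'cx': 259.1272069523849, 'cy': 190.12288806893937, 'origin': array([0.5338083 , 0.81618495, 0.64268393]), 'rotation': array([-0.00269372,  0.0023255 ,  0.87920649, -0.47642763])}
{'vertical_fov': 48.52431357400167, 'cx': 247.4119960191884, 'cy': 180.0995190543716, 'origin': array([ 0.45636801, -0.05217266,  1.23341187]), 'rotation': array([-0.02952889,  0.71233395, -0.70060959,  0.02923333])}
{'time': 0.1, 'joint_pos': array([ 1.16297218e+00,  5.33007235e-02,  1.61413866e+00, -9.88283756e-06,
        1.47603173e+00, -1.18971191e-01]), 'joint_vel': array([ 3.36893072e-04, -2.72605183e-04, -1.21062061e-03, -4.48264633e-05,
        7.11401087e-04,  9.36058470e-04]), 'joint_efforts': array([ 1.90208534e-04, -3.94902527e+01, -3.71363389e+01, -1.06642603e-04,
        3.92511298e-03, -4.05965523e-06]), 'tool_pos': array([0.17779243, 0.59858926, 0.23019061]), 'tool_rot': array([ 4.72578570e-04,  8.01514456e-01,  5.97974660e-01, -8.11694799e-04]), 'contact_force': array([ 0.35679713, -0.90441198,  0.05939874]), 'ft_torque': array([ 0.0034184 ,  0.00560233, -0.01339656]), 'gripper_width': 0.9979880793528753}
```

View pics/side0.png

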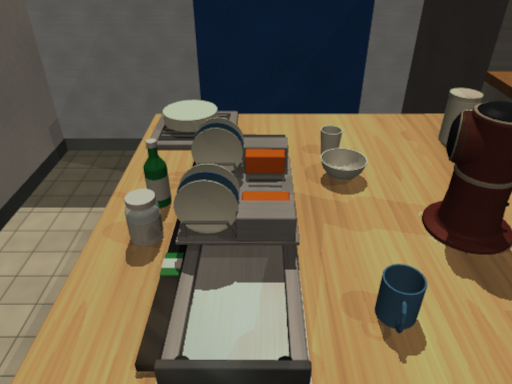

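View pics/top0.png

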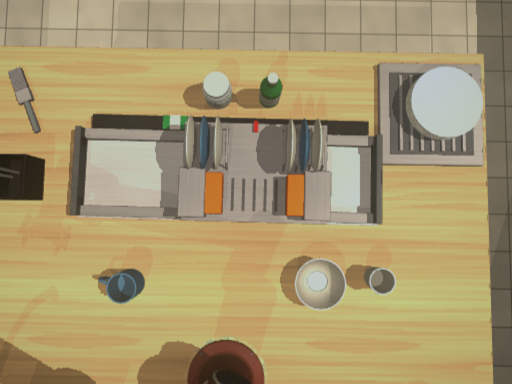

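```bash
cat > h.py <<'E'
import numpy as np, cv2
from plant import *
from scipy.spatial.transform import Rotation as R
def cam(n):
    c=camera_info(n); q=np.array(c['rotation']); Rm=R.from_quat([q[1],q[2],q[3],q[0]]).as_matrix()
    return 192/np.tan(np.radians(c['vertical_fov']/2)),c['cx'],c['cy'],np.array(c['origin']),Rm
def ray(n,uv,z):
    f,cx,cy,o,Rm=cam(n); uv=np.atleast_2d(np.asarray(uv,float))
    d=np.c_[(uv[:,0]-cx)/f,(uv[:,1]-cy)/f,np.ones(len(uv))]@Rm.T
    return o+d*((z-o[2])/d[:,2])[:,None]
def proj(n,P):
    f,cx,cy,o,Rm=cam(n); p=(np.atleast_2d(P)-o)@Rm
    return np.c_[f*p[:,0]/p[:,2]+cx,f*p[:,1]/p[:,2]+cy]
def blobs(m,amin=8):
    n,l,s,c=cv2.connectedComponentsWithStats(m.astype(np.uint8)*255)
    return [(s[i],c[i],l==i) for i in range(1,n) if s[i,4]>=amin]
E
python3 - <<'E'
from h import *
im=cv2.imread('pics/top0.png'); 
cv2.imwrite('pics/topz.png',cv2.resize(im[100:230,60:395],None,fx=2.3,fy=2.3,interpolation=cv2.INTER_CUBIC))
hsv=cv2.cvtColor(im,cv2.COLOR_BGR2HSV);H,S,V=[hsv[...,i].astype(int) for i in range(3)]
roi=np.zeros(H.shape,bool);roi[100:230,60:395]=1
for nm,m,z in (('orange',(H<14)&(S>200)&(V>120),.12),('red',((H<5)|(H>172))&(S>180),.042),('green',(H>45)&(H<85)&(S>120)&(V>60),.022)):
    for s,c,mm in blobs(m&roi):
        ys,xs=np.nonzero(mm); rect=cv2.minAreaRect(np.c_[xs,ys].astype(np.float32))
        print(nm,s,c.round(1),rect,ray('top',c,z)[0].round(4))
# dark ledge
m=(V<40)&roi
for s,c,mm in blobs(m,100):
    ys,xs=np.nonzero(mm); print('dark',s,c.round(1),cv2.minAreaRect(np.c_[xs,ys].astype(np.float32)))
print(im[118:126,160:190].astype(int).min(2))
print(im[118:126,160:190,1]-0)
print(proj('top',[[0.178,.599,.23],[0,0,.0]]),proj('side',[0.178,.599,.23]))
E
```

```text
orange [254 122   4   9  19] [255.5 125.7] ((255.5, 126.0), (8.0, 3.0), 90.0) [ 0.6942 -0.07    0.12  ]
orange [288 175   5  10  14] [288.7 178.2] ((290.0, 179.5), (9.0, 4.0), 90.0) [ 0.5559 -0.1592  0.12  ]
orange [221 193   1  12  12] [221.  198.5] ((221.0, 198.5), (11.0, 0.0), -90.0) [0.4997 0.0173 0.12  ]
red [254 121   4  11  36] [255.2 125.6] ((255.5, 126.0), (10.0, 3.0), 90.0) [ 0.7112 -0.0705  0.042 ]
green [163 116   6  13  71] [165.4 121.6] ((165.5, 122.0), (12.0, 5.0), 90.0) [0.7227 0.1887 0.022 ]
green [181 116   6   9  40] [183.  119.6] ((183.5, 120.0), (8.0, 5.0), 90.0) [0.7296 0.138  0.022 ]
[[ 45  45  45  58  66  66  63  64  62  90 171 188 188 187 186 187 186 186
  188 182 127  67  61  64  62  62  59  67 117 125]
 [ 47  44  47  58  63  65  65  65  63  96 185 188 187 187 187 185 186 186
  187 181 124  68  62  61  63  62  62  77 132 122]
 [ 47  43  48  60  64  65  64  63  63  96 186 189 187 187 186 187 187 185
  187 183 124  69  62  64  62  65  64  93 143 121]
 [ 46  47  48  61  65  63  65  61  63  98 186 188 187 186 186 186 187 187
  188 182 123  67  60  62  64  87  93
[... 904 characters left out ...]
117 135 135 134 134 134 146 199 202 202 202 201 201 202 202
  202 199 165 135 133 132 125 137 137 145 169 144]
 [ 56  55  73 130 135 137 135 135 133 147 202 204 202 202 202 202 203 202
  202 197 160 135 134 133 121 143 146 171 170 146]
 [ 56  55  80 144 138 135 135 135 135 154 200 203 203 201 202 203 202 202
  202 198 150 134 134 133 123 132 140 177 162 144]
 [ 54  56  78 142 137 135 136 135 136 154 178 180 177 178 179 179 179 179
  183 193 139 118 121 119 110 102 118 181 158 144]
 [ 53  56  78 145 137 136 135 134 124 134 136 136 135 137 136 134 135 137
  144 169 107  93  93  93  89  97 124 193 157 143]]
[[-38.43612816 332.57605268]
 [225.93329352 379.00874838]] [[608.62645272 414.2808145 ]]
```

View pics/topz.png

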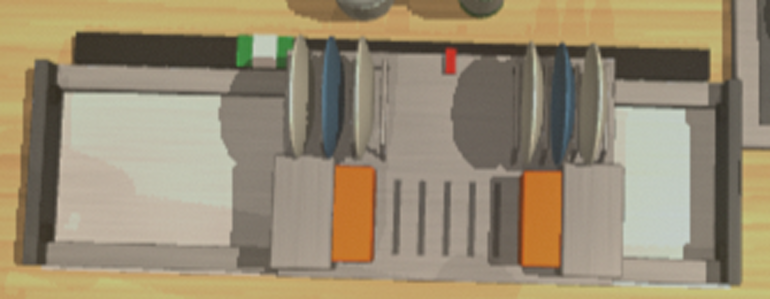

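```bash
cat > meas.py <<'E'
from h import *
def pads(im,n='top'):
    hsv=cv2.cvtColor(im,cv2.COLOR_BGR2HSV);H,S,V=[hsv[...,i].astype(int) for i in range(3)]
    roi=np.zeros(H.shape,bool);roi[100:235,60:395]=1
    return H,S,V,roi
E
python3 - <<'E'
from meas import *
im=cv2.imread('pics/top0.png'); H,S,V,roi=pads(im)
print(im[195,200:230].tolist()[::4], H[195,200:230:2],S[195,200:230:2])
m=(H>=3)&(H<16)&(S>190)&(V>150)&roi
for s,c,mm in blobs(m,20):
    print('orange',s,c)
# ledge far edge
g=im[...,2].astype(float)
pts=[]
for u in list(range(100,158))+list(range(330,362)):
    col=g[105:128,u]; i=np.argmin(np.diff(col)); 
    # half crossing
    hi,lo=col[:i-1].mean() if i>1 else col[0],col[i+3:i+6].mean(); t=(hi+lo)/2
    k=[j for j in range(len(col)-1) if col[j]>t>=col[j+1]][0]; pts.append((u,105+k+(col[k]-t)/(col[k]-col[k+1])))
pts=np.array(pts); W=ray('top',pts,.02); a=np.polyfit(W[:,1],W[:,0],1); r=W[:,0]-np.polyval(a,W[:,1]); a=np.polyfit(W[abs(r)<.004,1],W[abs(r)<.004,0],1)
print('ledge line x=a*y+b',a,'resid',np.std(r),'yaw of track +y: ',-np.arctan(a[0]))
# ends of the ledge, row by row
E
```

```text
[[140, 153, 163], [92, 114, 140], [44, 115, 195], [44, 117, 195], [42, 116, 196], [43, 117, 196], [131, 143, 152], [141, 154, 165]] [17 16 14 14 14 14 15 15 14 15 15 10 17 15 16] [ 36  38  87 202 197 197 197 196 200 200 199 148  35  40  37]
orange [205 173  18  40 664] [213.27409639 192.58283133]
orange [287 175  17  41 630] [294.83650794 194.06825397]
ledge line x=a*y+b [0.01164661 0.73944873] resid 0.0003310231736727457 yaw of track +y:  -0.01164607888020946
```

```bash
cat >> meas.py <<'E'
def edges(row,lo,hi,ch=None):
    pass
def padbox(im):
    H,S,V,roi=pads(im); out=[]
    m=(H>=3)&(H<17)&(S>150)&(V>120)&roi
    for s,c,mm in sorted(blobs(m,300),key=lambda b:b[1][0]):
        ys,xs=np.nonzero(mm)
        out.append((s,c,mm))
    return out
E
python3 - <<'E'
from meas import *
im=cv2.imread('pics/top0.png')
sat=(im[...,2].astype(float)-im[...,0])  # orange: large
for s,c,mm in padbox(im):
    x0,y0,w,h,_=s
    L=[];Rr=[]
    for v in range(y0+5,y0+h-5):
        r=sat[v,x0-5:x0+w+5]; t=90
        k=[j for j in range(len(r)-1) if (r[j]-t)*(r[j+1]-t)<0]
        e=[x0-5+j+(t-r[j])/(r[j+1]-r[j]) for j in k]; L.append(e[0]);Rr.append(e[-1])
    T=[];B=[]
    for u in range(x0+4,x0+w-4):
        r=sat[y0-5:y0+h+5,u]; t=90
        k=[j for j in range(len(r)-1) if (r[j]-t)*(r[j+1]-t)<0]
        e=[y0-5+j+(t-r[j])/(r[j+1]-r[j]) for j in k]; T.append(e[0]);B.append(e[-1])
    l,rr,t,b=[np.median(q) for q in(L,Rr,T,B)]
    print(l,rr,t,b); vm=(t+b)/2; um=(l+rr)/2
    print(ray('top',[[l,vm],[rr,vm],[um,t],[um,b]],.12).round(4))
# mark y range, white edges and green left
r=im[119:123].astype(float).mean(0)
mn=r.min(1)
def cross(a,lo,hi,t):
    return [j+(t-a[j])/(a[j+1]-a[j]) for j in range(lo,hi) if (a[j]-t)*(a[j+1]-t)<0]
e=cross(mn,166,184,125);print('white',e, ray('top',[[x,120.5] for x in e],.022).round(4))
gr=r[:,1];e=cross(gr,158,168,95);print('greenL',e,ray('top',[[x,120.5] for x in e],.022).round(4))
v=[c for s,c,mm in []]
# mark rows
col=im[100:135,170:178].astype(float).mean(1)[:,1];print(col.round())
# pointer
rd=im[...,2].astype(float)-im[...,1]
print(rd[118:134,250:262].round())
E
```

```text
204.4862385321101 221.80131578947368 171.8548387096774 213.21518987341773
[[0.5146 0.0608 0.12  ]
 [0.5154 0.0155 0.12  ]
 [0.5694 0.0394 0.12  ]
 [0.4611 0.0369 0.12  ]]
286.3063311688312 303.5051025721129 174.03076923076924 215.4125
[[ 0.5124 -0.1533  0.12  ]
 [ 0.5132 -0.1983  0.12  ]
 [ 0.5672 -0.1754  0.12  ]
 [ 0.4589 -0.1762  0.12  ]]
white [np.float64(169.31652661064425), np.float64(179.957805907173)] [[0.7262 0.1775 0.022 ]
 [0.7267 0.1468 0.022 ]]
greenL [np.float64(162.5279187817259)] [[0.7259 0.1971 0.022 ]]
[174. 176. 177. 173. 166. 162. 165. 172. 175. 174. 171. 165. 160. 160.
 171. 191. 200. 200. 201. 201. 202. 201. 202. 202. 179. 136. 133. 133.
 124.  92.  78.  97.  98.  99. 100.]
[[ 14.  13.  15.  15.  14.  15.  19.  19.  19.  18.  20.  20.]
 [  8.   8.   5.   7.   9.   6.   8.   8.   8.   8.   8.   9.]
 [  5.   6.   5.  13.  41.  43.  40.  27.  17.   5.   5.   8.]
 [  7.   6.   5.  31. 102. 105. 103.  88.  49.   9.   6.   6.]
 [  7.   6.   6.  45. 141. 144. 143. 137.  67.  11.   4.   7.]
 [  8.   8.   3.  33. 139. 146. 145. 135.  54.   7.   6.   7.]
 [ 12.  10.   4.  28. 136. 142. 145. 128.  42.  10.   9.  11.]
 [ 12.  12.   7.  29. 136. 146. 143. 123.  44.  11.  10.  12.]
 [ 11.  12.   6.  29. 137. 144. 145. 123.  43.  11.  11.  12.]
 [ 11.  13.   5.  29. 137. 143. 144. 121.  43.  10.   9.  11.]
 [ 12.  12.   5.  29. 136. 144. 144. 123.  42.  11.  11.  10.]
 [ 12.  10.   7.  34. 139. 146. 144. 123.  41.  10.  10.  11.]
 [ 11.   9.  10.  47. 138. 145. 144. 123.  44.  11.   9.  10.]
 [ 11.  10.   9.  43. 107. 111. 111.  96.  37.  11.  10.   8.]
 [ 12.  11.   9.  14.  30.  31.  32.  32.  17.  10.   8.   8.]
 [ 12.  12.  11.  11.  10.  10.  10.  10.  11.  11.   9.   9.]]
```

```bash
python3 -m inch '0 0 0 0 0 -0.0926 1;0 0 0 0 0 -0.0926 1;0 0 0 0 0 -0.0926 1;0 0 0 0 0 0 1'; python3 -c "
from plant import *
s=state();print(s)"
```

```text
time: 0.43
tool_pos: [0.1779, 0.5988, 0.2306]
tool_rot: [0.0, 0.71, 0.704, -0.001]
contact_force: [0.2, -0.1, -0.7]
gripper_width: 0.455
{'time': 0.4333, 'joint_pos': array([ 1.16298669e+00,  5.30699014e-02,  1.61366398e+00, -2.09076952e-05,
        1.47600233e+00, -3.98236497e-01]), 'joint_vel': array([-0.00043175, -0.00074039, -0.00016986,  0.00024297,  0.0034175 ,
        0.12311139]), 'joint_efforts': array([ 2.86198490e-03, -3.94544291e+01, -3.71138620e+01, -6.22955049e-04,
        2.45604497e-03, -6.55517522e-01]), 'tool_pos': array([0.1778721 , 0.59878863, 0.23061734]), 'tool_rot': array([ 2.22999886e-04,  7.10482468e-01,  7.03714669e-01, -5.26602811e-04]), 'contact_force': array([ 0.20427265, -0.06777718, -0.66140559]), 'ft_torque': array([ 0.01708521, -0.01039371,  0.01714454]), 'gripper_width': 0.4549113088086229}
```

```bash
python3 -m inch '-0.0347 0.0177 0 0 0 0 1;-0.0347 0.0177 0 0 0 0 1;-0.0347 0.0177 0 0 0 0 1;-0.0347 0.0177 0 0 0 0 1;-0.0347 0.0177 0 0 0 0 1;-0.0347 0.0177 0 0 0 0 1;-0.0347 0.0177 0 0 0 0 1;-0.0347 0.0177 0 0 0 0 1;-0.0347 0.0177 0 0 0 0 1'; python3 -m inch '-0.0347 0.0177 0 0 0 0 1;-0.0347 0.0177 0 0 0 0 1;-0.0347 0.0177 0 0 0 0 1;-0.0347 0.0177 0 0 0 0 1;-0.0347 0.0177 0 0 0 0 1;-0.0347 0.0177 0 0 0 0 1;-0.0347 0.0177 0 0 0 0 1;-0.0347 0.0177 0 0 0 0 1;-0.0347 0.0177 0 0 0 0 1;0 0 0 0 0 0 1'
python3 - <<'E'
from meas import *
s=state();print(s['tool_pos'],s['tool_rot'],s['joint_pos'],s['gripper_width'])
im=grab_frame('top');cv2.imwrite('pics/top1.png',im)
im=grab_frame('side');cv2.imwrite('pics/side1.png',im)
E
```

```text
time: 1.18
tool_pos: [0.334, 0.2833, 0.2311]
tool_rot: [0.0, 0.712, 0.702, 0.0]
contact_force: [1.4, 0.3, 0.6]
gripper_width: 0.003
time: 2.02
tool_pos: [0.4913, -0.0342, 0.231]
tool_rot: [0.001, 0.714, 0.7, -0.001]
contact_force: [-0.2, 0.5, -0.3]
gripper_width: 0.0
[ 0.49127975 -0.034164    0.23100579] [ 0.00083975  0.71408236  0.70006078 -0.00076309] [-0.21941543 -0.2729345   1.91371012 -0.00220013  1.50023975 -1.77022743] 0.0004887712677702869
```

View pics/top1.png

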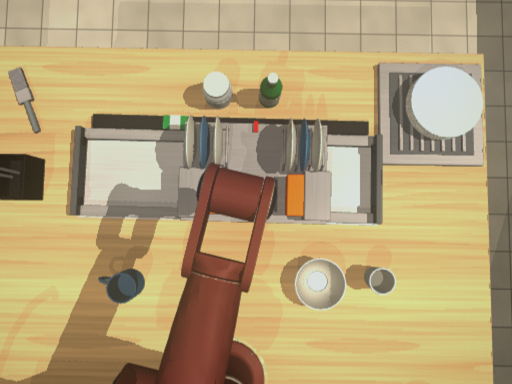

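View pics/side1.png

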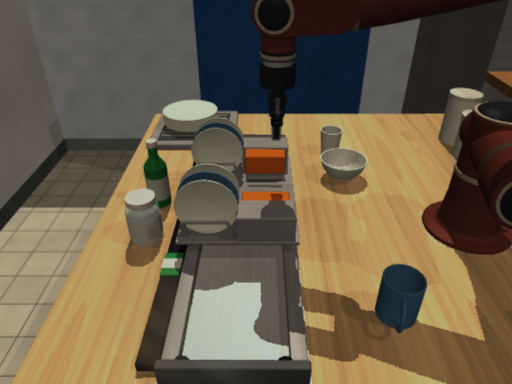

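```bash
python3 -m inch '0 0 0.030 0 0 0 1;0 0 0.030 0 0 0 1;0 0 0.030 0 0 0 1;0 0 0.030 0 0 0 1;0 0 0.020 0 0 0 1;0 0 0.010 0 0 0 1;0 0 0 0 0 0 1;0 0 0 0 0 0 1'
cat >> meas.py <<'E'
U=np.array([0.0113,1.0])
def pointer(im):
    "track coordinate (along track, world-ish) of pointer tip"
    rd=im[...,2].astype(float)-im[...,1]; b=im[...,0].astype(float)
    w=np.clip(rd-60,0,None)*(b<70); w[:112]=0;w[140:]=0;w[:,:60]=0;w[:,395:]=0
    m=blobs((w>15),12)
    if not m: return None
    s,c,mm=max(m,key=lambda q:q[0][4]); ww=w*cv2.dilate(mm.astype(np.uint8),np.ones((3,3)))
    v,u=np.nonzero(ww); c=np.average(np.c_[u,v],axis=0,weights=ww[v,u])
    P=ray('top',c,.042)[0]; return P[:2]@U, c
# mark centre along track (mid of white field)
MARK=np.array([0.7265,0.1622])@U
def look(n=1,save=None):
    out=[]
    for i in range(n):
        s=state(); im=grab_frame('top'); p=pointer(im)
        out.append((s['time'],None if p is None else p[0]-MARK)); 
        print('t %.3f'%s['time'],'err %s'%(None if p is None else '%.4f px %s'%(p[0]-MARK,p[1].round(1))),'tool',s['tool_pos'].round(4),'well-rel tool', None if p is None else round(float(s['tool_pos'][:2]@U-(p[0]-.005*0)),4),'F',s['contact_force'].round(2))
    if save: cv2.imwrite(save,im)
    return out
E
python3 - <<'E'
from meas import *
look(3,'pics/top2.png'); cv2.imwrite('pics/side2.png',grab_frame('side'));print(MARK)
im=cv2.imread('pics/top0.png');print(pointer(im))
# well centre in same coordinate, from pads
print(np.array([.514,-.069])@U)
E
```

```text
time: 2.78
tool_pos: [0.4898, -0.0283, 0.0818]
tool_rot: [0.0, 0.711, 0.703, 0.0]
contact_force: [-1.0, 0.7, 0.8]
gripper_width: -0.001
t 2.783 err -0.2335 px [255.5 126. ] tool [ 0.4898 -0.0283  0.0818] well-rel tool 0.0403 F [-1.02  0.68  0.8 ]
t 2.833 err -0.2335 px [255.5 126. ] tool [ 0.4907 -0.0286  0.0829] well-rel tool 0.04 F [-0.11  0.48  0.02]
t 2.883 err -0.2335 px [255.5 126. ] tool [ 0.4911 -0.0289  0.0834] well-rel tool 0.0398 F [ 0.63 -0.05  0.73]
0.17040945000000002
(np.float64(-0.06305362730692157), array([255.44402277, 125.99905123]))
-0.0631918
```

```bash
python3 -c "
import cv2;im=cv2.imread('pics/side2.png');cv2.imwrite('pics/side2z.png',cv2.resize(im[60:260,150:350],None,fx=3,fy=3))"
```

```text
(no output)
```

View pics/side2z.png

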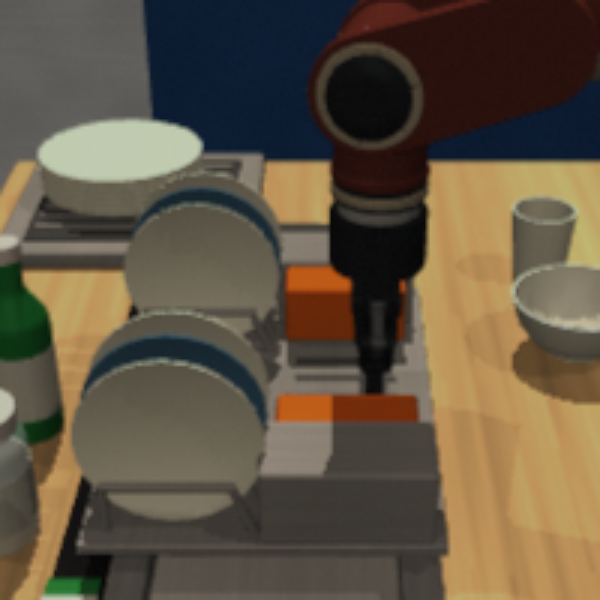

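```bash
python3 -m inch '0.005 0 0 0 0 0 1;0.005 0 0 0 0 0 1;0.005 0 0 0 0 0 1;0.005 0 0 0 0 0 1;0.005 0 0 0 0 0 1;0.005 0 0 0 0 0 1'; python3 -c "
from meas import *
s=state();print(s['tool_pos'],s['contact_force'],s['joint_vel'])"
```

```text
time: 3.48
tool_pos: [0.49, 0.0017, 0.0813]
tool_rot: [-0.0, 0.711, 0.703, -0.0]
contact_force: [-0.7, 1.0, -0.5]
gripper_width: -0.005
[0.48998168 0.00165001 0.0812708 ] [-0.68676934  1.0498197  -0.5396017 ] [ 0.12204776  0.00131447 -0.00196145 -0.00204823 -0.00032988  0.12246265]
```

```bash
python3 -m inch '0.005 0 0 0 0 0 1;0.005 0 0 0 0 0 1;0.005 0 0 0 0 0 1;0.005 0 0 0 0 0 1;0.005 0 0 0 0 0 1;0.005 0 0 0 0 0 1;0.005 0 0 0 0 0 1;0.005 0 0 0 0 0 1;0.005 0 0 0 0 0 1'; python3 -c "
from meas import *
look(3,'pics/top3.png')"
```

```text
time: 4.23
tool_pos: [0.4905, 0.0466, 0.0812]
tool_rot: [-0.0, 0.711, 0.703, 0.0]
contact_force: [1.0, -0.6, -0.3]
gripper_width: 0.002
t 4.233 err -0.1782 px [236.  125.1] tool [0.4905 0.0466 0.0812] well-rel tool 0.06 F [ 1.01 -0.56 -0.25]
t 4.283 err -0.1727 px [234.1 125. ] tool [0.4905 0.0472 0.0813] well-rel tool 0.0551 F [ 0.82  0.1  -0.03]
t 4.333 err -0.1674 px [232.2 125. ] tool [0.4904 0.0468 0.0812] well-rel tool 0.0493 F [ 0.35  0.57 -0.57]
```

```bash
python3 -m inch '0 0 0 0 0 0 1;0 0 0 0 0 0 1;0 0 0 0 0 0 1;0 0 0 0 0 0 1;0 0 0 0 0 0 1;0 0 0 0 0 0 1'; python3 -c "
from meas import *
look(3,'pics/top4.png')"
```

```text
time: 4.88
tool_pos: [0.4906, 0.0459, 0.0813]
tool_rot: [0.0, 0.711, 0.703, -0.0]
contact_force: [-0.3, 0.3, 0.2]
gripper_width: 0.001
t 4.883 err -0.1094 px [211.7 124.9] tool [0.4906 0.0459 0.0813] well-rel tool -0.0095 F [-0.26  0.31  0.19]
t 4.933 err -0.1046 px [210.  124.7] tool [0.4905 0.0459 0.0813] well-rel tool -0.0143 F [ 0.08 -0.32  0.17]
t 4.983 err -0.0999 px [208.4 124.8] tool [0.4905 0.0459 0.0813] well-rel tool -0.019 F [-0.28 -0.29  0.31]
```

```bash
python3 -m inch '0 0 0 0 0 0 1;0 0 0 0 0 0 1;0 0 0 0 0 0 1;0 0 0 0 0 0 1;0.0039 0 0 0 0 0 1;0.0039 0 0 0 0 0 1;0.0039 0 0 0 0 0 1;0.0039 0 0 0 0 0 1;0.0039 0 0 0 0 0 1;0.0039 0 0 0 0 0 1'; python3 -m inch '0.0039 0 0 0 0 0 1;0.0039 0 0 0 0 0 1;0.0039 0 0 0 0 0 1;0.0039 0 0 0 0 0 1;0.0039 0 0 0 0 0 1;0.0039 0 0 0 0 0 1;0.0039 0 0 0 0 0 1';python3 -c "
from meas import *
look(3,'pics/top5.png')"
```

```text
time: 5.87
tool_pos: [0.4908, 0.07, 0.0813]
tool_rot: [-0.0, 0.711, 0.703, 0.0]
contact_force: [0.2, 0.3, 0.1]
gripper_width: -0.0
time: 6.45
tool_pos: [0.4911, 0.097, 0.0813]
tool_rot: [0.0, 0.711, 0.703, -0.0]
contact_force: [-0.2, 0.8, 0.2]
gripper_width: 0.001
t 6.450 err 0.0035 px [172.  124.2] tool [0.4911 0.097  0.0813] well-rel tool -0.0713 F [-0.25  0.78  0.16]
t 6.500 err 0.0042 px [171.7 124.2] tool [0.491  0.0975 0.0813] well-rel tool -0.0715 F [ 0.1   0.49 -0.  ]
t 6.550 err 0.0046 px [171.6 124.2] tool [0.4911 0.0972 0.0813] well-rel tool -0.0722 F [-0.   -0.01  0.27]
```

```bash
python3 -m inch '0 0 0 0 0 0 1;0 0 0 0 0 0 1;0 0 0 0 0 0 1';python3 -c "
from meas import *
look(3)"
```

```text
time: 6.85
tool_pos: [0.4911, 0.0966, 0.0813]
tool_rot: [0.0, 0.711, 0.703, -0.0]
contact_force: [-0.6, -0.3, -0.2]
gripper_width: -0.003
t 6.850 err 0.0072 px [170.7 124.1] tool [0.4911 0.0966 0.0813] well-rel tool -0.0755 F [-0.59 -0.28 -0.21]
t 6.900 err 0.0073 px [170.6 124.1] tool [0.4911 0.0966 0.0813] well-rel tool -0.0756 F [-0.35 -0.19  1.24]
t 6.950 err 0.0074 px [170.6 124.1] tool [0.4911 0.0966 0.0813] well-rel tool -0.0757 F [ 0.56  0.17 -0.93]
```

```bash
python3 -m inch '0 0 0 0 0 0 1;0.035 0 0 0 0 0 1;0.035 0 0 0 0 0 1;0 0 0 0 0 0 1';python3 -c "
from meas import *
look(3)"
```

```text
time: 7.33
tool_pos: [0.4919, 0.1706, 0.0817]
tool_rot: [-0.001, 0.71, 0.704, 0.001]
contact_force: [0.2, 0.9, 0.4]
gripper_width: -0.003
t 7.333 err 0.0074 px [170.6 124.2] tool [0.4919 0.1706 0.0817] well-rel tool -0.0016 F [0.23 0.92 0.41]
t 7.383 err 0.0074 px [170.6 124.2] tool [0.4918 0.1687 0.0815] well-rel tool -0.0035 F [-0.08 -0.08 -0.01]
t 7.433 err 0.0074 px [170.6 124.1] tool [0.4917 0.1675 0.0813] well-rel tool -0.0048 F [-0.24  0.25 -0.01]
```

```bash
python3 -m inch '0 0 -0.015 0 0 0 1;0 0 -0.03 0 0 0 1;0 0 -0.03 0 0 0 1;0 0 -0.03 0 0 0 1;0 0 -0.03 0 0 0 1;0 0 -0.03 0 0 0 1;0 0 0 0 0 0 1';python3 - <<'E'
from meas import *
look(2,'pics/top6.png')
im=grab_frame('side');cv2.imwrite('pics/side6.png',im)
cv2.imwrite('pics/side6z.png',cv2.resize(im[180:320,120:320],None,fx=4,fy=4,interpolation=cv2.INTER_CUBIC))
t=cv2.imread('pics/top6.png');cv2.imwrite('pics/top6z.png',cv2.resize(t[95:225,60:260],None,fx=4,fy=4,interpolation=cv2.INTER_CUBIC))
E
```

```text
time: 8.07
tool_pos: [0.4952, 0.1661, 0.2543]
tool_rot: [0.004, 0.712, 0.703, 0.005]
contact_force: [0.2, -0.0, 1.3]
gripper_width: 0.001
t 8.067 err 0.0074 px [170.6 124.1] tool [0.4952 0.1661 0.2543] well-rel tool -0.0061 F [ 0.16 -0.01  1.35]
t 8.117 err 0.0073 px [170.6 124.2] tool [0.4941 0.1659 0.251 ] well-rel tool -0.0062 F [-0.12  0.28 -0.56]
```

View pics/side6z.png

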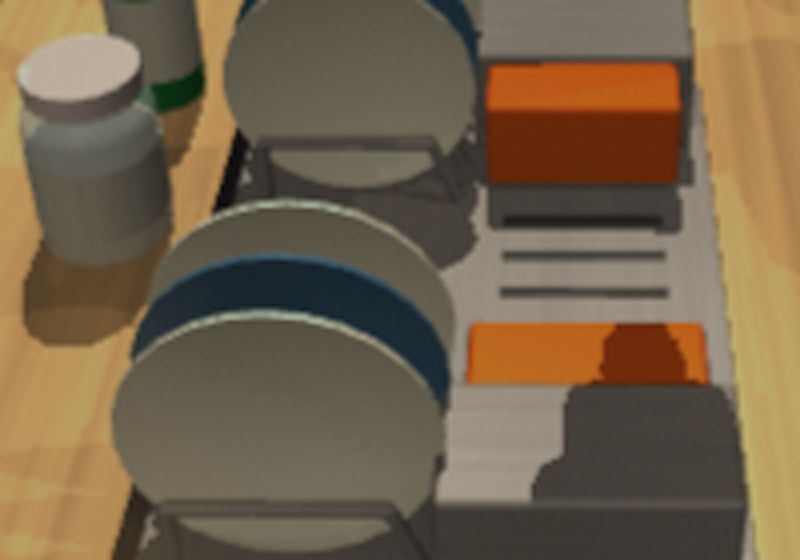

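View pics/top6z.png

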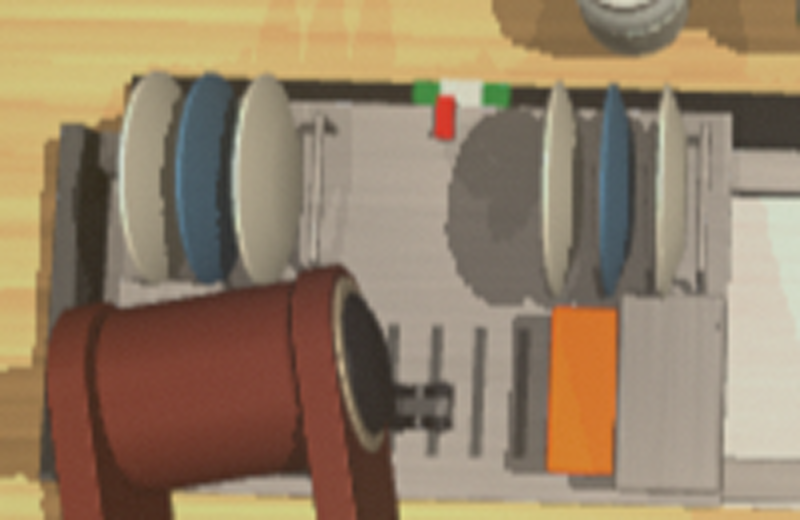

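```bash
for i in 1 2 3; do python3 -m inch '0 0 0 0 0 0 1;0 0 0 0 0 0 1;0 0 0 0 0 0 1;0 0 0 0 0 0 1;0 0 0 0 0 0 1;0 0 0 0 0 0 1;0 0 0 0 0 0 1;0 0 0 0 0 0 1;0 0 0 0 0 0 1;0 0 0 0 0 0 1' | head -1;done
python3 - <<'E'
from meas import *
o=look(3,'pics/top7.png')
if all(abs(e)<.011 for t,e in o) and abs(o[0][1]-o[-1][1])<.0005: print(job_done())
E
```

```text
time: 9.05
time: 9.88
time: 10.72
t 10.717 err 0.0073 px [170.6 124.2] tool [0.4919 0.1667 0.2463] well-rel tool -0.0055 F [-0.57 -0.21  0.52]
t 10.767 err 0.0073 px [170.6 124.2] tool [0.4919 0.1667 0.2463] well-rel tool -0.0055 F [-0.67 -0.47 -0.42]
t 10.817 err 0.0073 px [170.6 124.2] tool [0.4919 0.1667 0.2463] well-rel tool -0.0055 F [ 1.31 -0.44  0.24]
the job is handed in; nothing more can be done
None
```

The carriage is parked with its pointer over the white field, and I have handed the job in. With the gripper shut, I pushed the leading pad up to about 0.105 m/s. I let it coast, braked it with the trailing pad, then backed the fingers off and lifted straight up out of the well.

- **Position:** in the last checks the pointer stood still at 7.3 mm past the mark's centre, inside the ±15 mm field but not centred. It did not move between 7.3 s and 10.8 s. I left it there because a further tap carried more risk than it would gain.
- **Contacts:** the fingers were about 165 mm clear of the well floor. Force readings showed only noise (up to about 1.3 N per axis) and I saw no sign of touching the plates or steelwork. I did not measure pad travel directly, but by calculation it stayed far from bottoming.
- **Cross-check:** the mark was hidden from the side camera by the plates, so the final position comes from the top camera only. A rough check by eye in that same picture, allowing for the pointer's height, gave about 7.7 mm.

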